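# Free a printing screen from its clamp

### The arm

A 6-joint arm with a two-finger parallel gripper is mounted at the origin on a cart in front of the work surface, level with it; the furniture and walls round the work are solid. World frame = base frame: x ahead of the robot, y to its left, z up, the work surface at z = 0. Lengths are in m, angles in rad, forces in N, time in s.
With the tool pointing down it reaches from about 0.375 to 0.975 m from the base axis. Payload 3.8 kg.
Tool frame: the origin (TCP) lies at the very end of the fingers, on their centre line; the grasp point (between the pads) lies 19 mm behind it (r.pinch_z is the distance from the TCP to the grasp point, in m); z points along the fingers, y is the line along which they close (so a half turn about z gives the same grasp; the last joint's range is limited). The gripper opens to 85 mm and grips with 20 to 120 N. Pads are 22 mm wide; open, the fingers measure 114 mm over their backs; the gripper's body (76 mm by 85 mm) begins 54 mm behind the grasp point. The pads swing forward as they close: fully open they stand 13 mm farther back than shut.
Start: joints at [1.177, 0.264, 1.604, -0, 1.274, -0.037], TCP at [0.236, 0.632, 0.231] pointing down, gripper open.
Joint ranges: [-2.63, 2.63], [-0.94, 2.18], [0.31, 2.57], [-1.31, 4.45], [0, 2.66], [-2.55, 2.55]. Speed limits (rad/s): [2.57, 2.57, 3.14, 3.14, 3.14, 3.14].

### API

Orientations are given as a unit quaternion [w, x, y, z].
In Python, from station import r, cams gives the robot as it stands. The module is installed in compiled form; this text tells all that it offers.
- The arm moves only by the shell command python3 -m pendant 'ROWS' [FORCE]. ROWS is JSON, a list of rows, each an object with "slide": the shift along the tool's x, y, z in mm, a list of three; "turn": the turn about the tool's z in rad; "claw": the finger opening in mm, from 0 to 85.4. A call has 1 to 12 rows; each row is the pose to reach, as a shift and turn from the pose commanded when the call began, along the tool's axes at that moment; what a row does not reach only later rows make up. A row lasts 1/12 s, in which the tool goes at most 41.7 mm and 7.16 degrees, less where a joint would pass 70% of its speed; a pose out of reach is approached as far as the arm can. A call with a gripper value outside its range is refused whole. The fingers move at their own pace and stop on an object; FORCE is the grip in N (left out, the last holds). Time passes only in rows, so rows that repeat a pose let the fingers close. It gives the time, the measured TCP pose, the force, the opening and the grip force at its end, in the units of the state.
- r.get_obs(): the state, without advancing time (a new reading comes with each control period).
- cams.read_camera(name): name is "side" or "top"; returns the picture (420x560x3 uint8, blue, green, red); there is no depth.
- cams.get_calibration(name): a dict with "mtx" (3x3 intrinsics, pixels), "T" (4x4, takes a point from camera to world coordinates). Camera axes: x right, y down, z forward; pixel columns grow to the right and rows downward; lengths in m; the calibration is good to about 2 mm. A picture is of the moment at which its call begins. get_calibration takes no time and is no camera call.
- r.finish_job(): hands the job in; it is judged then, once.
Trained networks look in the newest picture that a camera, given by its name, has taken for a name from the list of things; names that differ only in an ending like _2 or _b are one class to them, and where a whole thing is asked for, a point or a joint stands for the part that bears it (a point fixed in the world has none). Each returns a list of dicts, best first, with "confidence" (0 to 1); they miss things now and then, are a little off and sometimes report something else, mostly with a low value. They report only what shows in the picture. A call takes as long as a camera call.
- cams.outline_of(camera, label): "region" (420x560 bool, what is visible of it) and "extent" ([centre column, centre row, width, height] in pixels, round what is visible of it).
The state is a dict: "time": time; "joints": joint angles; "qd": joint speeds; "effort": joint torques, N m; "eef_pos": TCP position; "tool_rot": TCP orientation; "contact_force": force on the tool from outside, world axes, zero at the start; "moment": the same for the moment, N m; "grip_width": finger opening in m; "grip_force": force on a finger pad.
Only numpy, scipy, OpenCV 4.12 (cv2) and the standard library are available. Lean on these libraries where they do the work, as an engineer would, in place of code of your own. Each camera call takes 0.05 s, during which the arm holds its last target. There are 200 camera calls.

### The job

Loosen the screen clamp two full turns by rolling a fingertip round the knurled rim of its knob, anticlockwise seen from above. Then put a fingertip inside the wooden frame and push on its far rail, so that the screen slides straight out of the clamp and lies flat with its rail a few centimetres clear of the clamp's arm. Pinch and lift nothing, keep off the delicate mesh, do not force the screen out while the clamp is still tight, and leave the other things on the table alone.

Things in the scene. Friction and masses are not known exactly. Their poses are not given: they have to be found in the camera images.
- screen_clamp: blue steel clamp screwed to the table (fixed). Origin on the table top, below its screw's axis; z up, jaw opens to its own -x. Back block x +21 to +57 mm, y +-25, 60 high, white index line on top; flange x +21 to +73, y +-46, 6 thick; arm x -20 to +59, y +-19, z 44 to 60, over the screen's rail. A pad 25 mm across below the arm presses the rail on the table when tight
- clamp_knob (a joint): turn of the knurled steel knob, rad: 0 = tight (red line on its top points to the white line, the clamp's +x); grows anticlockwise seen from above = loosening; two full turns are 12.57. Knob rises 4 mm a turn; thread ends at 20. It stays where left; turning takes about 0.06 to 0.1 N m (3 to 5 N along the rim). Rolled without slip, 151 mm of rim passes a fingertip per turn
- knob_rim (a point): point on the knob's axis at mid-height of its knurled rim; 73 mm above the table when tight, rises with the knob. The rim is a cylinder 48 mm across and 18 mm high (9 mm above and below this point), free air all round it; when tight the arm's top lies 13 mm below this point. A hub 22 mm across stands 7 mm above the rim's top
- clamp_screw: the clamp's vertical screw with the knob on top and the pad at its foot; they rise together. Origin below the screw's axis, on the table top when tight
- screen: small printing screen lying flat on the table, loose, 0.5 kg: wooden frame 200 mm (own x) by 170 (own y) by 25 high, rails 30 wide, open inside 140 by 110. Origin at the middle of its underside, z up; its +x rail lies in the clamp, its x along the clamp's x; it comes out towards the clamp's -x
- screen_mesh: the green and yellow stencilled mesh stretched inside the frame, near its underside; its top is 4 mm above the table. Delicate: not to be touched
- screen_heel (a point): middle of the outer face of the rail that lies in the clamp, at half height; at the start 15 mm on the clamp's +x side of the screw axis; the tip of the arm is 20 mm on the -x side
- screen_push (a point): middle of the inner face of the far rail (the one opposite the clamp), at half height (12.5 mm above the table), where a fingertip pushes towards the screen's -x
- red_jar: ink jar with a red lid, 67 mm across, 62 high, loose; to be left alone
- brown_tape: roll of brown tape lying flat, 84 mm across, 30 high, loose; to be left alone
- cream_tape: roll of cream tape lying flat, 72 mm across, 18 high, loose; to be left alone
- screwdriver: screwdriver with a red handle, 210 mm long, loose; to be left alone
- spare_knob: black spare star knob, 47 mm across, 27 high, loose; to be left alone
- bolt: steel bolt lying on its side, 47 mm long, loose; to be left alone

How it is judged:
By the outcome, as a careful person would: the job done as asked, in the order asked, and still so for the second after the job is handed in, with the robot touching nothing.
It also fails if it takes over 72 s, if anything falls off the work surface, if the arm or the gripper's body presses on something with over 40 N, if the wrist force passes 120 N, or if a joint passes its speed limit or range.

## Working session

There is one attempt and no reset: what is moved stays moved. The work goes in short steps, Python scripts to look and compute and a shell command to move; the robot and the scene stay as the last step left them, time stands still between calls to the robot, and variables do not carry over. Pictures are saved under pics/ and viewed, at most 10 in all, crops included, and the job is handed in when it is done.

```bash
mkdir -p pics; cat > h.py <<'E'
from station import r,cams
import numpy as np,cv2
def ray(c,u,v,z):
    k=cams.get_calibration(c);K=np.array(k["mtx"]);T=np.array(k["T"])
    d=T[:3,:3]@np.linalg.inv(K)@[u,v,1];o=T[:3,3]
    return o+d*(z-o[2])/d[2]
def proj(c,p):
    k=cams.get_calibration(c);K=np.array(k["mtx"]);T=np.linalg.inv(np.array(k["T"]))
    q=K@(T[:3,:3]@np.array(p)+T[:3,3]);return q[:2]/q[2]
E
python3 - <<'E'
from h import *
np.set_printoptions(precision=4,suppress=True)
for c in("side","top"):
    cv2.imwrite(f"pics/{c}0.png",cams.read_camera(c)); print(c,np.array(cams.get_calibration(c)["T"]))
    for n in("clamp_knob","screen_clamp","screen","screen_mesh"):
        for d in cams.outline_of(c,n)[:2]:print(c,n,round(d["confidence"],2),np.round(d["extent"],1))
o=r.get_obs();print(o["time"],o["eef_pos"],o["tool_rot"],o["grip_width"],o["contact_force"],r.pinch_z)
E
```

```text
side [[-0.9959 -0.0674  0.0609  0.4931]
 [-0.0903  0.6598 -0.746   0.7285]
 [ 0.0101 -0.7484 -0.6632  0.7949]
 [ 0.      0.      0.      1.    ]]
side clamp_knob 0.67 [298.8 255.4  21.7  23.1]
side screen_clamp 0.8 [296.9 270.4  42.7  57.9]
side screen 0.85 [302.7 247.4  77.4  63.1]
side screen_mesh 0.7 [304.1 248.2  44.3  39. ]
top [[-0.0224 -0.8681  0.4959 -0.2244]
 [-0.9997  0.0126 -0.0232 -0.0583]
 [ 0.0139 -0.4963 -0.8681  1.4456]
 [ 0.      0.      0.      1.    ]]
top clamp_knob 0.58 [255.1 244.9  56.   34.5]
top clamp_knob 0.47 [227.1 229.9  17.3  14.1]
top screen_clamp 0.85 [218.4 238.4  31.1  33.6]
top screen 0.75 [256.4 245.6  71.4  56.1]
top screen_mesh 0.72 [258.  244.9  53.3  31.7]
top screen_mesh 0.26 [190.1 292.8  20.1  11.7]
0.5 [0.2357 0.6325 0.2312] [-0.      0.1774  0.9841 -0.    ] 0.08522283753349082 [0.3773 0.7482 0.5213] 0.0187
```

View pics/top0.png

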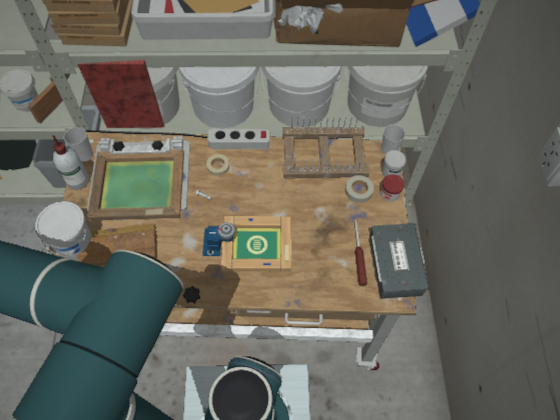

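View pics/side0.png

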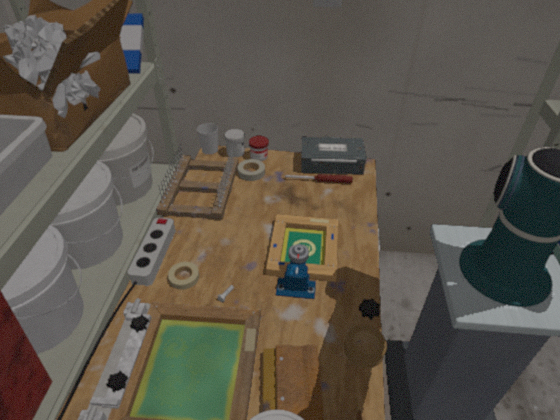

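The top view shows the blue clamp at about (218,238) with its knob at (227,230) and the screen to its right (222–291, 216–269). So the clamp's +x points along world +y, and the screen comes out towards −y. In the side view the knob is at (299,255).

```bash
python3 - <<'E'
from h import *
np.set_printoptions(precision=4,suppress=True)
im={}
for c in("side","top"):
    im[c]=cams.read_camera(c)
    ds=cams.outline_of(c,"clamp_knob")
    d=min(ds,key=lambda d:d["extent"][2]); e=d["extent"]; print(c,"knob",e,ray(c,e[0],e[1],0.078))
    for n,z in(("screen",.025),("screen_clamp",.03),("screen_mesh",.004)):
        d=cams.outline_of(c,n)[0]; v,u=np.nonzero(d["region"])
        P=np.array([ray(c,a,b,z)[:2] for a,b in zip(u,v)],np.float32)
        print(c,n,len(u),cv2.minAreaRect(P*1000))
a=cv2.resize(im["top"][205:285,175:305],None,fx=6,fy=6,interpolation=cv2.INTER_CUBIC)
b=cv2.resize(im["side"][205:305,255:345],None,fx=4.8,fy=4.8,interpolation=cv2.INTER_CUBIC)
cv2.imwrite("pics/a.png",a);cv2.imwrite("pics/b.png",b)
E
```

```text
side knob [299.6, 254.2, 18.5, 19.6] [0.5082 0.0632 0.078 ]Traceback (most recent call last):
  File "<stdin>", line 10, in <module>
  File "h.py", line 4, in ray
    k=cams.get_calibration(c);K=np.array(k["mtx"]);T=np.array(k["T"])
ValueError: time passes only in moves, steps and waits
```

```bash
cat > h.py <<'E'
from station import r,cams
import numpy as np,cv2
np.set_printoptions(precision=4,suppress=True)
CAL={c:(np.array(k["mtx"]),np.array(k["T"])) for c in("side","top") for k in[cams.get_calibration(c)]}
def ray(c,u,v,z):
    K,T=CAL[c];uv=np.stack([np.atleast_1d(u),np.atleast_1d(v),np.ones(np.size(u))])
    d=T[:3,:3]@np.linalg.inv(K)@uv;o=T[:3,3:]
    return (o+d*(z-o[2])/d[2]).T
def proj(c,p):
    K,T=CAL[c];T=np.linalg.inv(T)
    q=K@(T[:3,:3]@np.array(p)+T[:3,3]);return q[:2]/q[2]
E
python3 - <<'E'
from h import *
im={}
for c in("side","top"):
    im[c]=cams.read_camera(c)
    ds=cams.outline_of(c,"clamp_knob")
    d=min(ds,key=lambda d:d["extent"][2]); e=d["extent"]; print(c,"knob",e,ray(c,e[0],e[1],0.076))
    for n,z in(("screen",.025),("screen_clamp",.03),("screen_mesh",.004)):
        d=cams.outline_of(c,n)[0]; v,u=np.nonzero(d["region"])
        print(c,n,len(u),cv2.minAreaRect((ray(c,u,v,z)[:,:2]*1000).astype(np.float32)))
a=cv2.resize(im["top"][205:285,175:305],None,fx=6,fy=6,interpolation=cv2.INTER_CUBIC)
b=cv2.resize(im["side"][205:305,255:345],None,fx=4.8,fy=4.8,interpolation=cv2.INTER_CUBIC)
cv2.imwrite("pics/a.png",a);cv2.imwrite("pics/b.png",b)
E
```

```text
side knob [297.9, 255.2, 22.9, 19.7] [[0.512  0.0649 0.076 ]]
side screen 3465 ((500.4139404296875, -20.847412109375), (222.1912841796875, 171.7229766845703), 88.72016906738281)
side screen_clamp 1332 ((512.290771484375, 67.52729034423828), (88.59593963623047, 162.1563720703125), 0.2243812531232834)
side screen_mesh 1156 ((500.8797607421875, -37.945831298828125), (126.7782974243164, 114.58563995361328), 88.79401397705078)
top knob [224.8, 230.8, 18.8, 17.0] [[0.5081 0.0624 0.076 ]]
top screen 3600 ((496.408203125, -23.90453338623047), (201.69586181640625, 175.75970458984375), 89.06819152832031)
top screen_clamp 740 ((508.5774230957031, 84.4901123046875), (89.12873840332031, 108.111572265625), 88.79377746582031)
top screen_mesh 1474 ((503.6813049316406, -25.001144409179688), (140.418212890625, 102.1192855834961), 89.14363861083984)
```

View pics/a.png

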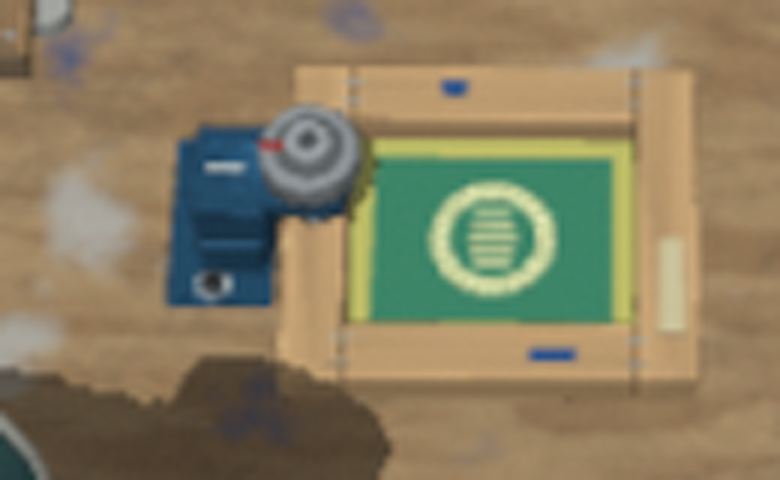

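View pics/b.png

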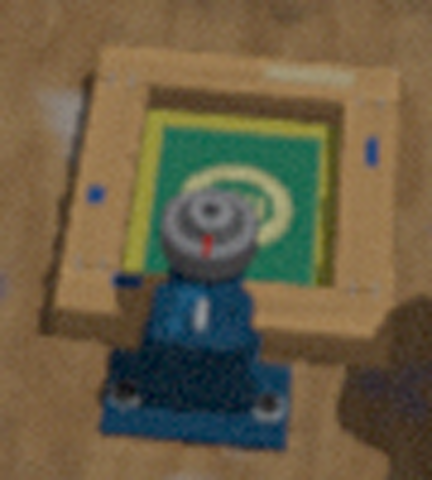

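The crops show the red line pointing at the white line (tight). In the top picture the hub is at about (226,228) and the frame edges are nearly parallel to world y.

```bash
python3 - <<'E'
from h import *
f=lambda c,u,v,z:(ray("top",175+u/6,205+v/6,z) if c=="a" else ray("side",255+u/4.8,205+v/4.8,z))[0]
print("hub",f("a",307,138,.089),f("b",212,209,.089))
for n,p in dict(TL=(295,67),TR=(693,70),BR=(699,378),BL=(276,378)).items():print(n,f("a",*p,.025))
print("far rail inner edge top cam",f("a",636,140,.004),f("a",632,322,.004))
for n,p in dict(TL=(105,48),TR=(400,70),BR=(383,335),BL=(62,308)).items():print("side",n,f("b",*p,.025))
print("white",f("a",225,167,.06),f("b",200,315,.06))
print("flange",f("a",168,305,.006),f("a",270,305,.006),f("b",101,432,.006),f("b",288,448,.006))
E
python3 -m pendant '[{"slide":[0,0,0],"turn":-0.09,"claw":0},{"slide":[0,0,0],"turn":-0.18,"claw":0},{"slide":[0,0,0],"turn":-0.27,"claw":0},{"slide":[0,0,0],"turn":-0.36,"claw":0},{"slide":[0,0,0],"turn":-0.36,"claw":0}]'
```

```text
hub [0.5101 0.0577 0.089 ] [0.51   0.0557 0.089 ]
TL [0.5849 0.0702 0.025 ]
TR [ 0.5803 -0.1277  0.025 ]
BR [ 0.413  -0.1252  0.025 ]
BL [0.4163 0.0744 0.025 ]
far rail inner edge top cam [ 0.5525 -0.099   0.004 ] [ 0.4525 -0.0947  0.004 ]
side TL [ 0.5808 -0.1263  0.025 ]
side TR [ 0.4118 -0.1247  0.025 ]
side BR [0.4217 0.0721 0.025 ]
side BL [0.5823 0.0705 0.025 ]
white [0.5106 0.0988 0.06  ] [0.5121 0.0982 0.06  ]
flange [0.4642 0.1295 0.006 ] [0.4635 0.0802 0.006 ] [0.5564 0.1306 0.006 ] [0.4657 0.1312 0.006 ]
time: 1.57
eef_pos: [0.2358, 0.6325, 0.2313]
tool_rot: [-0.0, -0.003, 1.0, 0.0]
contact_force: [0.5, -0.6, -0.5]
grip_width: 0.0254
grip_force: 0.0
```

```bash
python3 -m pendant '[{"slide":[-20,-36,0],"turn":0,"claw":0},{"slide":[-40,-72,0],"turn":0,"claw":0},{"slide":[-60,-108,0],"turn":0,"claw":0},{"slide":[-80,-144,0],"turn":0,"claw":0},{"slide":[-100,-180,0],"turn":0,"claw":0},{"slide":[-120,-216,0],"turn":0,"claw":0},{"slide":[-140,-252,0],"turn":0,"claw":0},{"slide":[-160,-288,0],"turn":0,"claw":0},{"slide":[-180,-324,0],"turn":0,"claw":0},{"slide":[-200,-360,0],"turn":0,"claw":0},{"slide":[-220,-396,0],"turn":0,"claw":0},{"slide":[-240,-432,0],"turn":0,"claw":0}]'; python3 -m pendant '[{"slide":[-12,-30,0],"turn":0,"claw":0},{"slide":[-24,-60,0],"turn":0,"claw":0},{"slide":[-34,-90,30],"turn":0,"claw":0},{"slide":[-34,-90,65],"turn":0,"claw":0},{"slide":[-34,-90,100],"turn":0,"claw":0},{"slide":[-34,-90,130],"turn":0,"claw":0},{"slide":[-34,-90,130],"turn":0,"claw":0},{"slide":[-34,-90,130],"turn":0,"claw":0}]'; python3 - <<'E'
from h import *
o=r.get_obs();print(o["time"],o["eef_pos"],o["tool_rot"],o["joints"],o["contact_force"])
a=cams.read_camera("top")[205:285,175:305];b=cams.read_camera("side")[205:305,255:345]
a=cv2.resize(a,None,fx=3.6,fy=3.6,interpolation=cv2.INTER_CUBIC);b=cv2.resize(b,None,fx=3.6,fy=3.6,interpolation=cv2.INTER_CUBIC)
a=cv2.copyMakeBorder(a,0,b.shape[0]-a.shape[0],0,0,0);cv2.imwrite("pics/c.png",np.hstack([a,b]))
E
```

```text
time: 2.57
eef_pos: [0.4778, 0.1994, 0.2317]
tool_rot: [0.0, -0.0, 1.0, 0.0]
contact_force: [0.6, -0.4, 0.5]
grip_width: 0.0002
grip_force: 0.0
time: 3.23
eef_pos: [0.5097, 0.111, 0.0998]
tool_rot: [-0.002, -0.001, 1.0, -0.0]
contact_force: [0.1, -0.1, 0.7]
grip_width: 0.0001
grip_force: 0.0
3.2333 [0.5097 0.111  0.0998] [-0.0022 -0.0007  1.     -0.0004] [ 0.1666  0.1004  2.0552 -0.      0.9906 -1.4055] [ 0.1463 -0.0672  0.7244]
```

View pics/c.png

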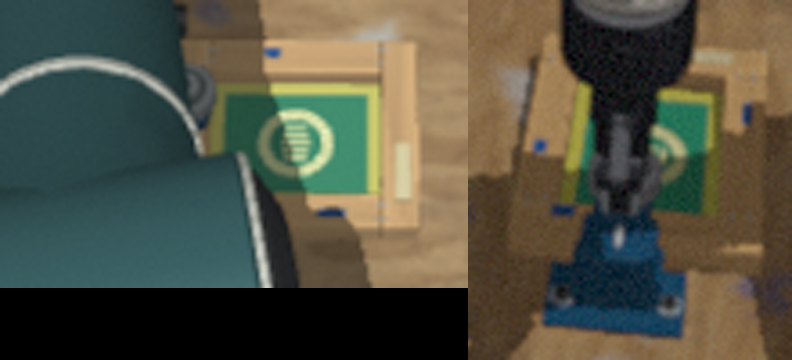

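The fingers stand over the clamp's block behind the knob, as planned. Next they go down and approach the rim.

```bash
python3 -m pendant '[{"slide":[0,0,15],"turn":0,"claw":0},{"slide":[0,0,30],"turn":0,"claw":0},{"slide":[0,-5,30],"turn":0,"claw":0},{"slide":[0,-10,30],"turn":0,"claw":0},{"slide":[0,-14,30],"turn":0,"claw":0},{"slide":[0,-16,30],"turn":0,"claw":0},{"slide":[0,-16,30],"turn":0,"claw":0}]';python3 -m pendant '[{"slide":[0,-1,0],"turn":0,"claw":0},{"slide":[0,-2,0],"turn":0,"claw":0},{"slide":[0,-2,0],"turn":0,"claw":0}]'
```

```text
time: 3.92
eef_pos: [0.5127, 0.0949, 0.0728]
tool_rot: [0.001, -0.001, 1.0, 0.0]
contact_force: [0.4, -0.6, 0.4]
grip_width: -0.0004
grip_force: 0.0
time: 4.17
eef_pos: [0.5125, 0.0942, 0.0723]
tool_rot: [0.001, -0.001, 1.0, 0.001]
contact_force: [0.4, 4.3, 3.3]
grip_width: -0.0002
grip_force: 2.6
```

Contact came at TCP y ≈ 0.0945, so the finger's half thickness is about 13.5 mm and the arm's stiffness about 4 N/mm. I'll work out an orbit of the fixed-orientation finger round the rim.

```bash
cat > orb.py <<'E'
import sys,numpy as np
# waypoints (mm, tool axes) from cur offset (x,y world, mm rel knob axis) along rounded rectangle, s0.. step, n rows
def path(s,rho,a=11,b=13.5):
    q=np.pi/2*rho; L=4*q+4*(a+b); s%=L
    for kind,l,p0,d in(("l",a,(0,b+rho),(-1,0)),("c",q,(-a,b),90),("l",2*b,(-a-rho,b),(0,-1)),("c",q,(-a,-b),180),
        ("l",2*a,(-a,-b-rho),(1,0)),("c",q,(a,-b),270),("l",2*b,(a+rho,-b),(0,1)),("c",q,(a,b),0),("l",a,(a,b+rho),(-1,0))):
        if s<=l: break
        s-=l
    if kind=="l": return np.array(p0)+s*np.array(d)
    t=np.radians(d)+s/rho; return np.array(p0)+rho*np.array([np.cos(t),np.sin(t)])
x,y,s,step,rho,n=map(float,sys.argv[1:])
for i in range(int(n)):
    s+=step;p=path(s,rho);print(np.round([-(p[0]-x),p[1]-y],1).tolist(),end=" ")
print("\nend",p,s)
E
python3 orb.py 0 36 0 4 20.5 12
```

```text
[4.0, -2.0] [8.0, -2.0] [12.0, -2.0] [16.0, -2.6] [19.7, -3.9] [23.1, -6.0] [26.1, -8.7] [28.5, -11.8] [30.2, -15.4] [31.3, -19.3] [31.5, -23.3] [31.5, -27.3] 
end [-31.5         8.7013247] 48.0
```

```bash
python3 -m pendant '[{"slide":[0,-2,2],"turn":0,"claw":0},{"slide":[4,-2,2],"turn":0,"claw":0},{"slide":[8,-2,2],"turn":0,"claw":0},{"slide":[12,-2,2],"turn":0,"claw":0},{"slide":[16,-2.6,2],"turn":0,"claw":0},{"slide":[19.7,-4,2],"turn":0,"claw":0}]';python3 -m pendant '[{"slide":[3.4,-2,0],"turn":0,"claw":0},{"slide":[6.4,-4.7,0],"turn":0,"claw":0},{"slide":[8.8,-7.8,0],"turn":0,"claw":0},{"slide":[10.5,-11.4,0],"turn":0,"claw":0},{"slide":[11.6,-15.3,0],"turn":0,"claw":0},{"slide":[11.8,-19.3,0],"turn":0,"claw":0}]'; python3 - <<'E'
from h import *
o=r.get_obs();print(o["time"],o["eef_pos"],o["joints"],o["contact_force"],o["moment"])
a=cams.read_camera("top")[205:260,200:270];b=cams.read_camera("side")[225:285,270:340]
a=cv2.resize(a,None,fx=5,fy=5,interpolation=cv2.INTER_CUBIC);b=cv2.resize(b,None,fx=6,fy=6,interpolation=cv2.INTER_CUBIC)
a=cv2.copyMakeBorder(a,0,b.shape[0]-a.shape[0],0,0,0);cv2.imwrite("pics/d.png",np.hstack([a,b]))
E
```

```text
time: 4.67
eef_pos: [0.4951, 0.0913, 0.072]
tool_rot: [0.003, -0.002, 1.0, 0.002]
contact_force: [0.9, 6.5, 7.6]
grip_width: 0.0002
grip_force: 4.3
time: 5.17
eef_pos: [0.4775, 0.0705, 0.0688]
tool_rot: [-0.003, -0.001, 1.0, 0.001]
contact_force: [-10.3, 6.1, 9.9]
grip_width: 0.0002
grip_force: 5.2
5.1667 [0.4775 0.0705 0.0688] [ 0.0936  0.0697  2.1561  0.0025  0.9211 -1.4813] [-10.279    6.0512   9.8597] [1.0951 1.3541 0.0254]
```

View pics/d.png

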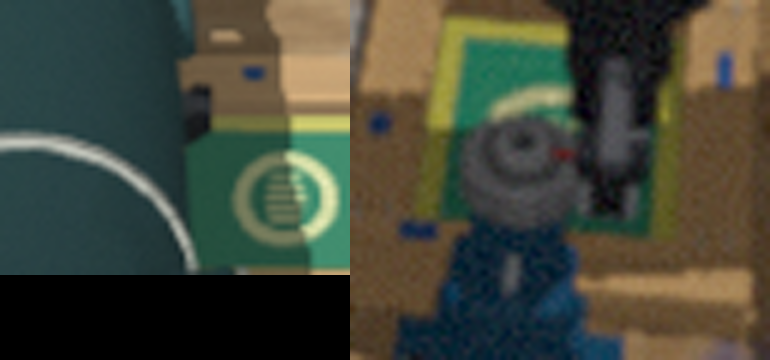

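In the side crop the red line now points right, which is world −x. The knob has turned roughly 95–105° anticlockwise, so the rolling works. I'll track the red line by code and continue.

```bash
cat > ang.py <<'E'
from h import *
import sys
rise=float(sys.argv[1])/1000 if len(sys.argv)>1 else 0
im=cams.read_camera("side").astype(int)
u0,v0=proj("side",[.510,.057,.082+rise])
B,G,R=im[...,0],im[...,1],im[...,2]
vv,uu=np.mgrid[:420,:560]
m=(R>1.5*G+8)&(R>1.5*B+8)&(np.hypot(uu-u0,vv-v0)<13)
if m.sum():
    w=(R-(G+B)/2)[m]; p=ray("side",(uu[m]*w).sum()/w.sum(),(vv[m]*w).sum()/w.sum(),.082+rise)[0]-[.510,.057,0]
    print("red n",m.sum(),"angle from +y ccw deg",round(np.degrees(np.arctan2(-p[0],p[1]))%360,1),"r",np.round(np.hypot(*p[:2])*1000,1))
else: print("no red")
o=r.get_obs();print(o["time"],o["eef_pos"],o["contact_force"])
E
python3 ang.py 1; python3 orb.py -31.5 12.7 44 4 20.5 24
```

```text
red n 5 angle from +y ccw deg 100.8 r 14.2
5.3167 [0.4771 0.0698 0.0687] [-7.0509  4.3628  7.8855]
[-0.0, -4.0] [-0.0, -8.0] [-0.0, -12.0] [-0.0, -16.0] [-0.0, -20.0] [-0.0, -24.0] [-0.1, -28.0] [-0.8, -31.9] [-2.3, -35.6] [-4.5, -39.0] [-7.3, -41.8] [-10.5, -44.1] [-14.2, -45.7] [-18.1, -46.6] [-22.1, -46.7] [-26.1, -46.7] [-30.1, -46.7] [-34.1, -46.7] [-38.1, -46.7] [-42.1, -46.7] [-46.1, -46.4] [-49.9, -45.3] [-53.5, -43.5] [-56.6, -41.0] 
end [ 25.13546091 -28.3471797 ] 140.0
```

```bash
python3 -m pendant '[{"slide":[-0.5,-4,0],"turn":0,"claw":0},{"slide":[-0.5,-8,0],"turn":0,"claw":0},{"slide":[-0.5,-12,0],"turn":0,"claw":0},{"slide":[-0.5,-16,0],"turn":0,"claw":0},{"slide":[-0.5,-20,0],"turn":0,"claw":0},{"slide":[-0.5,-24,0],"turn":0,"claw":0},{"slide":[-0.5,-28,0],"turn":0,"claw":0},{"slide":[-1,-31.9,0],"turn":0,"claw":0},{"slide":[-2.3,-35.6,0],"turn":0,"claw":0},{"slide":[-4.5,-39,0],"turn":0,"claw":0},{"slide":[-7.3,-41.8,0],"turn":0,"claw":0},{"slide":[-10.5,-44,0],"turn":0,"claw":0}]'; python3 ang.py 2
```

```text
time: 6.32
eef_pos: [0.4906, 0.0254, 0.0691]
tool_rot: [-0.001, -0.002, 1.0, -0.0]
contact_force: [-2.3, -0.4, 1.1]
grip_width: 0.0003
grip_force: 0.8
red n 2 angle from +y ccw deg 158.6 r 19.7
6.3667 [0.4911 0.0252 0.0691] [-1.563  -0.6837  0.3719]
```

```bash
sed -i 's/a=11,b=13.5/a=9,b=10.5/' orb.py; python3 orb.py -21 -31.3 80 4 20.5 24
```

```text
[-2.0, 2.9] [-5.7, 1.3] [-9.6, 0.4] [-13.6, 0.3] [-17.6, 0.3] [-21.6, 0.3] [-25.6, 0.3] [-29.6, 0.3] [-33.6, 0.6] [-37.4, 1.7] [-41.0, 3.5] [-44.1, 6.0] [-46.7, 9.0] [-48.7, 12.4] [-50.0, 16.2] [-50.5, 20.2] [-50.5, 24.2] [-50.5, 28.2] [-50.5, 32.2] [-50.5, 36.2] [-50.5, 40.2] [-50.4, 44.2] [-49.5, 48.1] [-47.9, 51.8] 
end [26.91997815 20.4561229 ] 176.0
```

```bash
python3 -m pendant '[{"slide":[-2,3,0],"turn":0,"claw":0},{"slide":[-5.7,3,0],"turn":0,"claw":0},{"slide":[-9.6,2,0],"turn":0,"claw":0},{"slide":[-13.6,1.5,0],"turn":0,"claw":0},{"slide":[-17.6,1,0],"turn":0,"claw":0},{"slide":[-21.6,1,0],"turn":0,"claw":0}]'; python3 ang.py 2.5
```

```text
time: 6.87
eef_pos: [0.5114, 0.0221, 0.0696]
tool_rot: [-0.001, -0.003, 1.0, -0.005]
contact_force: [-4.3, -19.7, 5.0]
grip_width: -0.0001
grip_force: 10.3
red n 3 angle from +y ccw deg 204.7 r 22.5
6.9167 [0.5128 0.0221 0.0698] [ -3.078  -20.1534   2.5482]
```

```bash
python3 orb.py 0.6 -30.3 104 4 20.5 12; python3 -m pendant '[{"slide":[-4,0,0],"turn":0,"claw":0},{"slide":[-8,0,0],"turn":0,"claw":0},{"slide":[-12,0.3,0],"turn":0,"claw":0},{"slide":[-15.8,1.2,0],"turn":0,"claw":0},{"slide":[-19.4,3,0],"turn":0,"claw":0},{"slide":[-22.5,5.2,0],"turn":0,"claw":0},{"slide":[-25.1,8,0],"turn":0,"claw":0}]'; python3 ang.py 3
```

```text
[-4.0, -0.7] [-8.0, -0.7] [-12.0, -0.4] [-15.8, 0.7] [-19.4, 2.5] [-22.5, 5.0] [-25.1, 8.0] [-27.1, 11.4] [-28.4, 15.2] [-28.9, 19.2] [-28.9, 23.2] [-28.9, 27.2] 
end [29.5       -3.1039741] 152.0
time: 7.5
eef_pos: [0.5389, 0.0341, 0.0697]
tool_rot: [0.001, -0.002, 1.0, -0.001]
contact_force: [1.7, -3.3, 0.6]
grip_width: -0.0003
grip_force: 1.0
red n 9 angle from +y ccw deg 279.9 r 18.3
7.55 [0.5393 0.035  0.0698] [ 2.0802 -2.4379 -1.0485]
```

```bash
python3 orb.py 25.7 -22.3 132 4 20.5 12; python3 -m pendant '[{"slide":[2,3,0],"turn":0,"claw":0},{"slide":[0.8,6.8,0],"turn":0,"claw":0},{"slide":[0,10.5,0],"turn":0,"claw":0},{"slide":[-0.5,14.5,0],"turn":0,"claw":0},{"slide":[-0.5,18.5,0],"turn":0,"claw":0},{"slide":[-0.5,22.5,0],"turn":0,"claw":0}]'; python3 ang.py 3.5
```

```text
[-2.0, 3.4] [-3.3, 7.2] [-3.8, 11.2] [-3.8, 15.2] [-3.8, 19.2] [-3.8, 23.2] [-3.8, 27.2] [-3.8, 31.2] [-3.7, 35.2] [-2.8, 39.1] [-1.2, 42.8] [1.1, 46.0] 
end [24.64957465 23.74163183] 180.0
time: 8.05
eef_pos: [0.5451, 0.0572, 0.071]
tool_rot: [0.008, -0.002, 1.0, -0.0]
contact_force: [17.1, -3.9, -8.9]
grip_width: -0.0002
grip_force: 8.0
red n 6 angle from +y ccw deg 341.2 r 15.4
8.1 [0.5451 0.0581 0.0711] [15.4467 -2.0828 -8.9303]
```

```bash
python3 -m pendant '[{"slide":[0,4,0],"turn":0,"claw":0},{"slide":[0,7.8,0],"turn":0,"claw":0},{"slide":[0.1,11.5,0],"turn":0,"claw":0},{"slide":[0.6,15.3,0],"turn":0,"claw":0},{"slide":[1.8,19,0],"turn":0,"claw":0},{"slide":[3.8,22.5,0],"turn":0,"claw":0},{"slide":[6.6,25.4,0],"turn":0,"claw":0},{"slide":[9.9,27.9,0],"turn":0,"claw":0}]'; python3 ang.py 4.2
```

```text
time: 8.77
eef_pos: [0.5336, 0.0874, 0.0718]
tool_rot: [0.006, -0.002, 1.0, 0.001]
contact_force: [9.7, 4.2, -1.0]
grip_width: -0.0
grip_force: 5.0
red n 6 angle from +y ccw deg 84.6 r 14.3
8.8167 [0.5327 0.088  0.0717] [8.5584 5.6014 0.7821]
```

```bash
python3 -m pendant '[{"slide":[3.7,2.2,0],"turn":0,"claw":0},{"slide":[7.5,3.7,0],"turn":0,"claw":0},{"slide":[11.5,4.5,0],"turn":0,"claw":0},{"slide":[15.5,4.9,0],"turn":0,"claw":0},{"slide":[19.5,4.9,0],"turn":0,"claw":0},{"slide":[23.5,4.9,0],"turn":0,"claw":0},{"slide":[27.3,4.6,0],"turn":0,"claw":0},{"slide":[31.1,3.8,0],"turn":0,"claw":0},{"slide":[34.8,2.3,0],"turn":0,"claw":0}]'; python3 ang.py 5.5
```

```text
time: 9.57
eef_pos: [0.4959, 0.0923, 0.0719]
tool_rot: [0.003, -0.001, 1.0, 0.004]
contact_force: [-0.3, 13.2, 7.1]
grip_width: 0.0002
grip_force: 6.6
no red
9.6167 [0.4946 0.0919 0.0716] [-2.6572 11.9928  9.89  ]
```

```bash
python3 -m pendant '[{"slide":[3.5,-1.4,0],"turn":0,"claw":0},{"slide":[6.6,-3.9,0],"turn":0,"claw":0},{"slide":[9.2,-6.8,0],"turn":0,"claw":0},{"slide":[11.1,-10.2,0],"turn":0,"claw":0},{"slide":[12.2,-13.9,0],"turn":0,"claw":0},{"slide":[12.2,-17.9,0],"turn":0,"claw":0},{"slide":[12.2,-21.9,0],"turn":0,"claw":0}]'; python3 ang.py 6.2
```

```text
time: 10.2
eef_pos: [0.4772, 0.0685, 0.0698]
tool_rot: [-0.004, -0.001, 1.0, 0.002]
contact_force: [-15.8, 7.3, 18.8]
grip_width: -0.0001
grip_force: 8.6
red n 5 angle from +y ccw deg 264.5 r 19.3
10.25 [0.4768 0.0676 0.0696] [-11.6891   5.3097  15.6862]
```

```bash
python3 -m pendant '[{"slide":[-0.2,-4,0],"turn":0,"claw":0},{"slide":[-0.2,-8,0],"turn":0,"claw":0},{"slide":[-0.4,-12,0],"turn":0,"claw":0},{"slide":[-0.7,-16,0],"turn":0,"claw":0},{"slide":[-1.2,-20,0],"turn":0,"claw":0},{"slide":[-2.4,-23.8,0],"turn":0,"claw":0},{"slide":[-4.2,-27.3,0],"turn":0,"claw":0}]'; python3 ang.py 7.5
```

```text
time: 10.83
eef_pos: [0.4806, 0.0388, 0.0689]
tool_rot: [-0.005, -0.002, 1.0, 0.0]
contact_force: [-10.8, -2.1, 11.4]
grip_width: -0.0002
grip_force: 5.3
red n 6 angle from +y ccw deg 334.3 r 15.4
10.8833 [0.4813 0.038  0.069 ] [-11.4035  -5.3305   9.1545]
```

```bash
python3 -m pendant '[{"slide":[-2.8,-2.9,0],"turn":0,"claw":0},{"slide":[-5.9,-5.3,0],"turn":0,"claw":0},{"slide":[-9.4,-7,0],"turn":0,"claw":0}]'; python3 ang.py 8
```

```text
time: 11.13
eef_pos: [0.4874, 0.0301, 0.0683]
tool_rot: [-0.008, -0.003, 1.0, -0.002]
contact_force: [-19.5, -12.2, 18.9]
grip_width: 0.0001
grip_force: 12.1
red n 6 angle from +y ccw deg 6.4 r 15.2
11.1833 [0.4881 0.0293 0.0685] [-17.18   -12.7259  15.7906]
```

```bash
python3 -m pendant '[{"slide":[6,-6,0],"turn":0,"claw":0},{"slide":[16,-16,0],"turn":0,"claw":0},{"slide":[16,-16,-20],"turn":0,"claw":0},{"slide":[16,-30,-40],"turn":0,"claw":0},{"slide":[10,-60,-40],"turn":0,"claw":0},{"slide":[0,-90,-40],"turn":0,"claw":0},{"slide":[0,-90,-40],"turn":0,"claw":0}]'; python3 - <<'E'
from h import *
p=ray("side",255+207/4.8,205+245/4.8,.082)[0]-[.51,.057,0];print("start angle",np.degrees(np.arctan2(-p[0],p[1])),p)
E
python3 ang.py 8; python3 - <<'E'
from h import *
a=cams.read_camera("top")[205:285,195:305];b=cams.read_camera("side")[200:300,260:345]
for c in("side","top"):
    cams.read_camera(c)
    for d in cams.outline_of(c,"screen")[:1]:
        v,u=np.nonzero(d["region"]);print(c,d["confidence"],cv2.minAreaRect((ray(c,u,v,.025)[:,:2]*1000).astype(np.float32)))
a=cv2.resize(a,None,fx=3.8,fy=3.8,interpolation=cv2.INTER_CUBIC);b=cv2.resize(b,None,fx=4.4,fy=4.4,interpolation=cv2.INTER_CUBIC)
a=cv2.copyMakeBorder(a,0,b.shape[0]-a.shape[0],0,0,0);cv2.imwrite("pics/e.png",np.hstack([a,b]));print(a.shape,b.shape)
E
```

```text
time: 11.77
eef_pos: [0.4971, -0.0623, 0.1107]
tool_rot: [0.002, -0.0, 1.0, -0.001]
contact_force: [-0.3, 0.6, 0.4]
grip_width: 0.0004
grip_force: 0.0
start angle -4.028530691049036 [0.0011 0.016  0.082 ]
red n 10 angle from +y ccw deg 14.0 r 14.2
11.8167 [ 0.4959 -0.0604  0.11  ] [-0.659   0.4078  1.0654]
side 0.95 ((501.9529724121094, -20.055908203125), (219.40225219726562, 170.9491729736328), 88.56722259521484)
top 0.96 ((490.91363525390625, -80.55705261230469), (85.59275817871094, 172.4306182861328), 88.18999481201172)
(440, 418, 3) (440, 374, 3)
```

View pics/e.png

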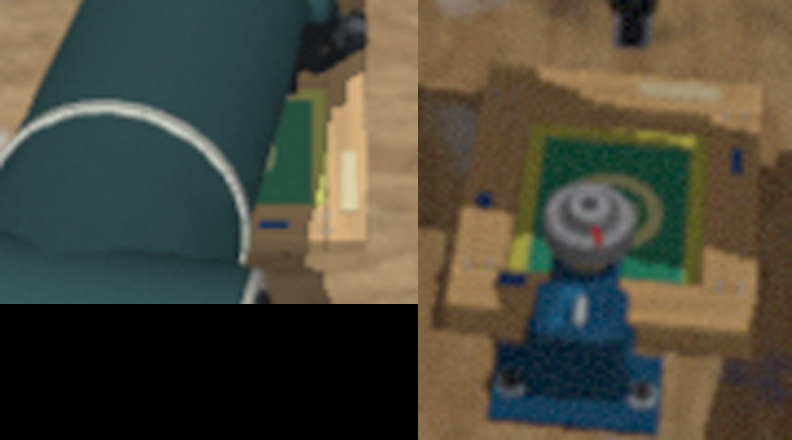

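The red line is about 15° past the white line after two turns, and the clamp and screen have not moved. Now I'll go down inside the frame near the far rail, staying above the mesh.

```bash
python3 -m pendant '[{"slide":[-1,0,30],"turn":0,"claw":0},{"slide":[-1,0,60],"turn":0,"claw":0},{"slide":[-1,0,80],"turn":0,"claw":0},{"slide":[-1,0,90],"turn":0,"claw":0},{"slide":[-1,0,97],"turn":0,"claw":0},{"slide":[-1,0,97],"turn":0,"claw":0},{"slide":[-1,0,97],"turn":0,"claw":0}]'
```

```text
time: 12.7
eef_pos: [0.4965, -0.0583, 0.0128]
tool_rot: [0.0, -0.002, 1.0, -0.0]
contact_force: [0.3, -0.6, 0.5]
grip_width: -0.0002
grip_force: 0.0
```

```bash
python3 -m pendant '[{"slide":[0,-8,0],"turn":0,"claw":0},{"slide":[0,-15,0],"turn":0,"claw":0},{"slide":[0,-20,0],"turn":0,"claw":0},{"slide":[0,-23,0],"turn":0,"claw":0},{"slide":[0,-26,0],"turn":0,"claw":0},{"slide":[0,-29,0],"turn":0,"claw":0},{"slide":[0,-32,0],"turn":0,"claw":0},{"slide":[0.2,-35,0],"turn":0,"claw":0},{"slide":[0.3,-38,0],"turn":0,"claw":0}]'
```

```text
time: 13.45
eef_pos: [0.4963, -0.0958, 0.013]
tool_rot: [0.001, -0.001, 1.0, 0.001]
contact_force: [-0.4, 7.3, 4.4]
grip_width: 0.0
grip_force: 3.2
```

```bash
python3 - <<'E'
from h import *
cams.read_camera("side")
for d in cams.outline_of("side","screen")[:1]:
    v,u=np.nonzero(d["region"]);print(d["confidence"],cv2.minAreaRect((ray("side",u,v,.025)[:,:2]*1000).astype(np.float32)))
E
```

```text
0.72 ((500.01885986328125, -32.783355712890625), (225.39935302734375, 173.3835906982422), 89.58592987060547)
```

```bash
python3 -m pendant '[{"slide":[0.1,-4,0],"turn":0,"claw":0},{"slide":[0.2,-8,0],"turn":0,"claw":0},{"slide":[0.3,-12,0],"turn":0,"claw":0},{"slide":[0.4,-16,0],"turn":0,"claw":0},{"slide":[0.5,-20,0],"turn":0,"claw":0},{"slide":[0.6,-24,0],"turn":0,"claw":0},{"slide":[0.7,-28,0],"turn":0,"claw":0},{"slide":[0.8,-32,0],"turn":0,"claw":0},{"slide":[0.9,-36,0],"turn":0,"claw":0},{"slide":[1,-40,0],"turn":0,"claw":0}]'; python3 - <<'E'
from h import *
cams.read_camera("side")
for d in cams.outline_of("side","screen")[:1]:
    v,u=np.nonzero(d["region"]);print(d["confidence"],cv2.minAreaRect((ray("side",u,v,.025)[:,:2]*1000).astype(np.float32)))
E
```

```text
time: 14.38
eef_pos: [0.4952, -0.1357, 0.0129]
tool_rot: [0.0, -0.001, 1.0, 0.001]
contact_force: [1.4, 8.5, 5.2]
grip_width: 0.0
grip_force: 3.8
0.86 ((500.07464599609375, -71.3669662475586), (220.8214569091797, 168.79763793945312), 89.68763732910156)
```

```bash
python3 -m pendant '[{"slide":[0.1,-4,0],"turn":0,"claw":0},{"slide":[0.2,-8,0],"turn":0,"claw":0},{"slide":[0.3,-12,0],"turn":0,"claw":0},{"slide":[0.4,-16,0],"turn":0,"claw":0},{"slide":[0.4,-18,0],"turn":0,"claw":0},{"slide":[0.4,-18,0],"turn":0,"claw":0},{"slide":[0,-10,0],"turn":0,"claw":0},{"slide":[0,2,0],"turn":0,"claw":0},{"slide":[0,2,-30],"turn":0,"claw":0},{"slide":[0,2,-70],"turn":0,"claw":0},{"slide":[0,2,-110],"turn":0,"claw":0},{"slide":[0,2,-150],"turn":0,"claw":0}]';python3 -m pendant '[{"slide":[0,-40,-30],"turn":0,"claw":0},{"slide":[0,-80,-40],"turn":0,"claw":0},{"slide":[0,-120,-40],"turn":0,"claw":0},{"slide":[0,-160,-40],"turn":0,"claw":0},{"slide":[0,-200,-40],"turn":0,"claw":0},{"slide":[0,-240,-40],"turn":0,"claw":0},{"slide":[0,-240,-40],"turn":0,"claw":0}]'; python3 ang.py 8; python3 - <<'E'
from h import *
a=cams.read_camera("top")[200:320,170:330];b=cams.read_camera("side")[170:310,240:370]
for c in("side","top"):
    cams.read_camera(c)
    for d in cams.outline_of(c,"screen")[:1]:
        v,u=np.nonzero(d["region"]);print(c,d["confidence"],cv2.minAreaRect((ray(c,u,v,.025)[:,:2]*1000).astype(np.float32)))
a=cv2.resize(a,None,fx=2.6,fy=2.6,interpolation=cv2.INTER_CUBIC);b=cv2.resize(b,None,fx=2.9,fy=2.9,interpolation=cv2.INTER_CUBIC)
a=cv2.copyMakeBorder(a,0,b.shape[0]-a.shape[0],0,0,0);cv2.imwrite("pics/f.png",np.hstack([a,b]))
E
```

```text
time: 15.48
eef_pos: [0.4936, -0.1335, 0.1628]
tool_rot: [-0.001, -0.002, 1.0, 0.0]
contact_force: [2.5, -0.6, 0.1]
grip_width: 0.0001
grip_force: 0.0
time: 16.07
eef_pos: [0.495, -0.3807, 0.2017]
tool_rot: [-0.0, 0.0, 1.0, -0.002]
contact_force: [-0.3, -0.4, 0.3]
grip_width: 0.0001
grip_force: 0.0
red n 8 angle from +y ccw deg 13.0 r 14.0
16.1167 [ 0.495  -0.3775  0.2014] [0.0988 0.4167 0.0235]
side 0.61 ((500.6243896484375, -90.07176971435547), (220.94590759277344, 170.10107421875), 89.6876449584961)
```

View pics/f.png

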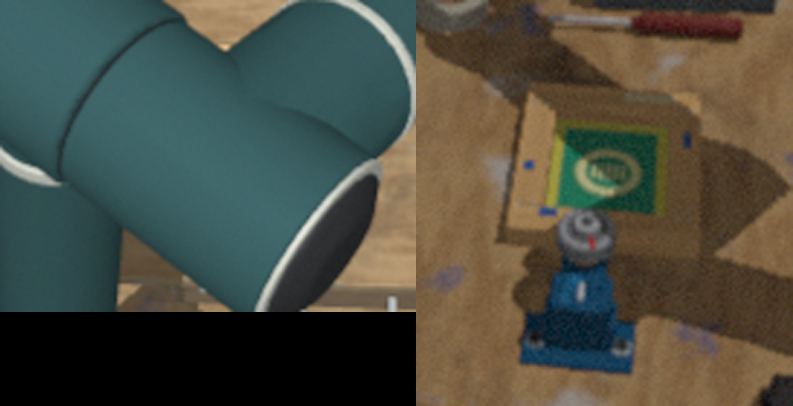

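The side view shows the frame lying flat and straight, with its rail about 34 mm clear of the clamp's arm. The knob is still at about two turns and the arm is clear, so I'm handing in.

```bash
python3 -c "
from station import r
print(r.finish_job())"
```

```text
the job is handed in; nothing more can be done
None
```

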